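# Open the safety head of a fixative bottle

## Robot

A 6-joint arm with a two-finger parallel gripper is mounted at the origin on the work surface. World frame = base frame: x ahead of the robot, y to its left, z up, the work surface at z = 0. Lengths are in m, angles in rad, forces in N, time in s.
With the tool pointing down it reaches from about 0.375 to 0.925 m from the base axis. Payload 5.7 kg.
Tool frame: the origin (TCP) lies midway between the tips of the shut fingers; the grasp point (between the pads) lies 19 mm behind it; z points along the fingers, y is the line along which they close (so a half turn about z gives the same grasp; the last joint's range is limited). The gripper opens to 88 mm and grips with 3 to 60 N. Pads are 20 mm wide; open, the fingers measure 115 mm over their backs; the gripper's body (75 mm by 178 mm) begins 61 mm behind the grasp point.
Start: joints at [-1.386, 0.359, 1.51, -0, 1.272, -0.115], TCP at [0.177, -0.573, 0.223] pointing down, gripper open.
Joint ranges: [-2.97, 2.97], [-1.01, 2.36], [0.21, 2.38], [-0.96, 4.11], [0.2, 2.71], [-2.98, 2.98]. Speed limits (rad/s): [2.39, 2.39, 3.14, 3.14, 3.14, 3.14].

## Interface

Orientations are given as a unit quaternion [x, y, z, w].
In Python, from bench import move_ptp, servo_line, goto_joints, move_gripper, sleep, inverse_kinematics, capture, PlanningError, close_job, spot_in, silhouettes, current_clock, current_joint_pos, current_qvel, current_joint_torque, current_position, current_orientation, current_force, current_torque, current_finger_gap, current_grip_force gives the robot as it stands. Calls block until the motion is done:
- move_ptp(position, orientation): joint-space move of the TCP to a pose.
- servo_line(position, orientation=None, rate=0.15, contact_N=None): straight line of the TCP; orientation=None keeps the orientation; rate is the mean speed in m/s. With contact_N (N) it stops when the force on the tool has changed by that much, and returns True; else False.
- goto_joints(angles): joint-space move.
- move_gripper(opening): finger opening in m; the grip force is fixed at half the most; returns when the fingers have stopped.
- sleep(seconds).
- inverse_kinematics(position, orientation): joint angles nearest the present ones, or None.
- capture(name): name is "scene" or "top" or "wrist"; returns a dict with "image" (480x640x3 uint8, blue, green, red), "range_z" (480x640 float32, m along the optical axis (not along the pixel's ray), 0 where there is no reading), "intrinsics" (3x3 intrinsics, pixels), "k1" (the pictures are not rectified: a ray, as slopes to the right and down, at radius r is drawn at 1 + k1 r^2 times it, then the intrinsics apply), "R" (3x3) and "t" (3): a world point X has camera coordinates R X + t. Camera axes: x right, y down, z forward; pixel columns grow to the right and rows downward; lengths in m; the calibration is good to about 2 mm. A picture is of the moment at which its call begins.
A pose or a line that the arm cannot do raises PlanningError and nothing moves.
- close_job(): hands the job in; it is judged then, once.
Trained networks look in the newest picture that a camera, given by its name, has taken for a name from the list of things; names that differ only in an ending like _2 or _b are one class to them, and where a whole thing is asked for, a point or a joint stands for the part that bears it (a point fixed in the world has none). Each returns a list of dicts, best first, with "conf" (0 to 1); they miss things now and then, are a little off and sometimes report something else, mostly with a low value. They report only what shows in the picture. A call takes as long as a camera call. They do not tell look-alikes from the thing itself.
- spot_in(camera, query): "xy" ([column, row] in pixels, amid what is visible of it).
- silhouettes(camera, query): "region" (480x640 bool, what is visible of it) and "xy" ([column, row] in pixels, amid what is visible of it).
Readings, each from a call of its own:
- current_clock(): time.
- current_joint_pos(): joint angles.
- current_qvel(): joint speeds.
- current_joint_torque(): joint torques, N m.
- current_position(): TCP position.
- current_orientation(): TCP orientation.
- current_force(): force on the tool from outside, world axes, zero at the start.
- current_torque(): the same for the moment, N m.
- current_finger_gap(): finger opening in m.
- current_grip_force(): force on a finger pad.
Only numpy, scipy, OpenCV 4.12 (cv2) and the standard library are available. Lean on these libraries where they do the work, as an engineer would, in place of code of your own. Each camera call takes 0.05 s, during which the arm holds its last target. There are 200 camera calls.

## Task

On the white bottle fastened to the bench, lift the orange flip-over strap and fold it right back off the cap. Then press the blue winged cap down against its spring and, keeping it pressed, turn it anticlockwise as far as it goes, so that once you let go it springs up free. Handle the head gently and press no harder than it takes, or the seal under the cap is crushed, and do not disturb the other things on the bench.

Things in the scene. Friction and masses are not known exactly. Their poses are not given: they have to be found in the camera images.
- bottle: White bottle with blue band, 110 mm diameter, shoulder top 95 mm above the bench, in a 140 mm aluminium disc foot fixed to the bench. Origin: centre of the underside, on the axis of bottle and cap; z up, +x from the axis towards the strap's hinge, y along the hinge pin. The head (neck, cap, hinge, strap) stands on the shoulder, h = 0 to 20 mm higher on some bottles than on others.
- shoulder (a point): Point on the bottle's axis at its shoulder top; same axes. Heights above it: top face of the cap's round flange 31 mm + h, wing top 47 mm + h, closed strap's underside 55 mm + h and top face 63 mm + h. h (0 to 20 mm, the head's own height, firmly fixed) is not reported: feel for it by contact.
- hinge_foot (a point): Point of the bottle straight below the middle of the strap's hinge pin, at shoulder height; axes as the bottle's. The pin is 59 mm + h above it and 44 mm from the bottle's axis, on a post 20 mm wide (y) and 8 mm thick.
- tab (a joint): Orange strap's hinge, rad: 0 closed (strap level above the cap), grows as its nose is lifted, 3.0 folded right back (stop). Straight bar 24 mm wide (y), 8 mm thick, from the hinge across the cap to its ribbed nose at bottle x = -34 mm. Stiff (0.1 N m), stays where left. Can be pinched by its sides from above near the nose, and pivots in the pinch as it swings.
- cap (a joint): Turn of the blue cap, rad: 0 locked, positive anticlockwise from above, stop at 2.5. A 56 mm flange, 4 mm thick, with an upright wing 40 long, 14 thick, 16 high (mm); at 0 the wing's length lies along bottle x. Friction 0.06 N m. Locked (0.1 rad play) unless pressed 4 mm down. Past 0.6 it stays down by itself and may be regripped; past 2.1 it springs up when let go.
- cap_lift (a joint): Height of the blue cap, m: 0 locked, negative pressed, +0.004 sprung up free. The spring pushes up with 6 N at 0, 11 N at -0.004 (lock freed), 16 N at -0.008, beyond which the seal is crushed and the job spoilt. Open fingertips can stand on the flange either side of the wing to press it.
- amber: Amber bottle with a white cap, 76 mm in diameter, 150 mm high, loose; origin under its centre. Leave alone.
- jar: Clear sample jar with a black lid, 86 mm in diameter, 107 mm high, loose; origin under its centre. Leave alone.
- tape: Roll of yellow tape lying flat, 84 mm in diameter, 20 mm high, loose; origin under its centre. Leave alone.
- petri: Shallow glass dish, 90 mm in diameter, 14 mm high, loose; origin under its centre. Leave alone.
- vial: Small white vial, 32 mm in diameter, 60 mm high, loose; origin under its centre. Leave alone.
There are look-alikes about, which are no part of the job. Of the things that look like the bottle, the smallest one is meant.

How it is judged:
By the outcome, as a careful person would: the job done as asked, in the order asked, and still so for the second after the job is handed in, with the robot touching nothing.
It also fails if it takes over 72 s, if anything falls off the work surface, if the arm or the gripper's body presses on something with over 40 N, if the wrist force passes 120 N, or if a joint passes its speed limit or range.

## Working session

There is one attempt and no reset: what is moved stays moved. The work goes in short steps, each a Python script; the robot and the scene stay as the last script left them, time stands still between calls to the robot, and variables do not carry over. Pictures are saved under pics/ and viewed, at most 10 in all, crops included, and the job is handed in when it is done.

```bash
mkdir -p pics; ls
cat > h.py <<'E'
import numpy as np, cv2
from bench import *
def und(c,px):
    K=c["intrinsics"];x=(px[0]-K[0,2])/K[0,0];y=(px[1]-K[1,2])/K[1,1];k=c["k1"]
    u,v=x,y
    for _ in range(20):
        s=1+k*(u*u+v*v);u,v=x/s,y/s
    return np.array([u,v,1.])
def ray(c,px):
    R,t=np.array(c["R"]),np.array(c["t"]);return -R.T@t, R.T@und(c,px)
def atz(c,px,z):
    o,d=ray(c,px);return o+d*(z-o[2])/d[2]
def cloud(c):
    h,w=c["range_z"].shape;K=c["intrinsics"];V,U=np.mgrid[:h,:w]
    x=(U-K[0,2])/K[0,0];y=(V-K[1,2])/K[1,1];u,v=x.copy(),y.copy()
    for _ in range(20):
        s=1+c["k1"]*(u*u+v*v);u,v=x/s,y/s
    P=np.dstack([u,v,np.ones_like(u)])*c["range_z"][...,None]
    return (P-np.array(c["t"]))@np.array(c["R"])
def proj(c,X):
    p=np.array(c["R"])@X+np.array(c["t"]);u,v=p[:2]/p[2];s=1+c["k1"]*(u*u+v*v)
    K=c["intrinsics"];return np.array([K[0,0]*u*s+K[0,2],K[1,1]*v*s+K[1,2]])
E
python3 - <<'E'
from h import *
for n in["scene","top"]:
    c=capture(n);cv2.imwrite(f"pics/{n}0.png",c["image"]);P=cloud(c)
    print(n,-np.array(c["R"]).T@np.array(c["t"]))
    for q in["bottle","tab","cap","amber","jar","tape","petri","vial"]:
        for d in silhouettes(n,q):
            r=d["region"]&(c["range_z"]>0);pts=P[r]
            print(q,round(d["conf"],2),np.round(d["xy"]),r.sum(),np.round(np.median(pts,0),3) if len(pts) else None,"z95",np.round(np.percentile(pts[:,2],95),3) if len(pts) else None)
E
```

```text
pics
scene [1.31140165 0.60339261 0.97063368]
bottle 0.96 [302. 228.] 3230 [0.555 0.024 0.077] z95 0.161
bottle 0.95 [191. 285.] 8586 [ 0.862 -0.025  0.114] z95 0.224
bottle 0.77 [466. 212.] 6514 [0.304 0.322 0.108] z95 0.225
tab 0.84 [176. 236.] 946 [ 0.844 -0.057  0.224] z95 0.228
tab 0.62 [303. 190.] 259 [0.535 0.007 0.161] z95 0.165
tab 0.61 [484. 159.] 571 [0.27  0.309 0.225] z95 0.228
tab 0.19 [297. 184.] 282 [ 0.356 -0.135  0.007] z95 0.013
cap 0.92 [182. 252.] 837 [ 0.84  -0.043  0.18 ] z95 0.202
cap 0.66 [481. 178.] 484 [0.273 0.321 0.18 ] z95 0.201
amber 0.89 [369. 267.] 1857 [0.576 0.23  0.087] z95 0.148
jar 0.83 [219. 193.] 1634 [ 0.578 -0.207  0.084] z95 0.107
tape 0.89 [378. 216.] 596 [0.373 0.127 0.016] z95 0.021
tape 0.53 [373. 268.] 1898 [0.575 0.23  0.086] z95 0.148
tape 0.24 [297. 183.] 305 [ 0.358 -0.135  0.007] z95 0.014
petri 0.65 [295. 182.] 320 [ 0.359 -0.136  0.007] z95 0.014
vial 0.62 [453. 291.] 334 [0.495 0.378 0.041] z95 0.062
vial 0.43 [300. 193.] 299 [0.537 0.007 0.161] z95 0.165
top [0.34721736 0.09388499 1.23184931]
bottle 0.91 [186. 406.] 8256 [0.266
[... 180 characters left out ...]
06 0.163] z95 0.166
tab 0.81 [168. 409.] 1554 [0.266 0.305 0.225] z95 0.229
tab 0.75 [346. 271.] 3882 [0.515 0.013 0.084] z95 0.164
tab 0.57 [271. 344.] 788 [0.368 0.129 0.019] z95 0.023
tab 0.55 [387.  83.] 1128 [ 0.838 -0.059  0.226] z95 0.23
cap 0.89 [178. 414.] 739 [0.253 0.297 0.18 ] z95 0.183
cap 0.81 [339. 265.] 333 [0.526 0.016 0.129] z95 0.134
cap 0.67 [389. 101.] 663 [ 0.825 -0.061  0.18 ] z95 0.183
amber 0.93 [237. 254.] 1494 [0.543 0.213 0.105] z95 0.151
jar 0.8 [465. 252.] 2071 [ 0.554 -0.218  0.106] z95 0.11
tape 0.58 [297. 354.] 762 [0.369 0.127 0.019] z95 0.023
petri 0.72 [409. 348.] 1566 [ 0.371 -0.117  0.007] z95 0.015
vial 0.68 [157. 288.] 330 [0.485 0.372 0.056] z95 0.062
```

View pics/top0.png

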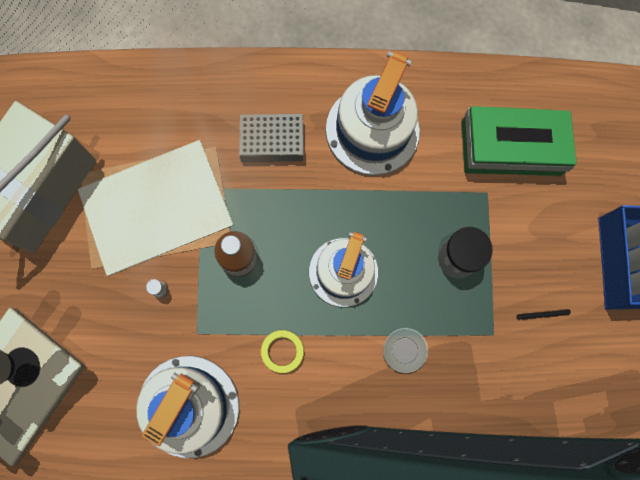

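View pics/scene0.png

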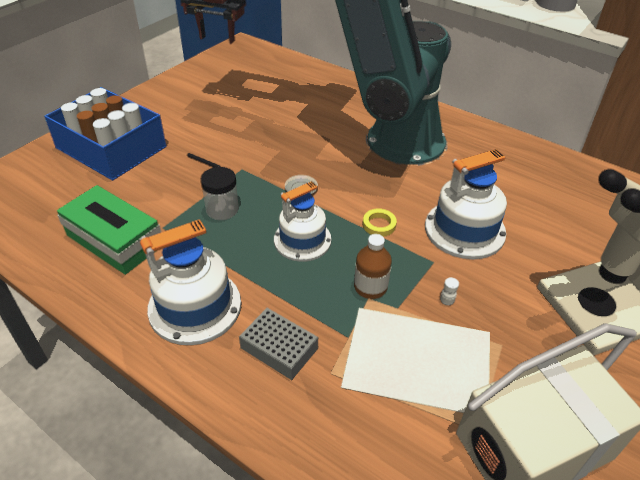

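Run:
```python
from h import *
D={}
for n in["top","scene"]:
    c=capture(n);P=cloud(c);hsv=cv2.cvtColor(c["image"],cv2.COLOR_BGR2HSV)
    near=(np.hypot(P[...,0]-.525,P[...,1]-.01)<.11)
    org=(hsv[...,0]>3)&(hsv[...,0]<22)&(hsv[...,1]>130)&near&(P[...,2]>.12)
    blue=(hsv[...,0]>95)&(hsv[...,0]<130)&(hsv[...,1]>110)&near&(P[...,2]>.1)
    for nm,m in(("org",org),("blue",blue)):
        p=P[m]
        if nm=="org": p=p[p[:,2]>np.percentile(p[:,2],80)-.006]
        q=p[:,:2].astype(np.float32);r=cv2.minAreaRect(q)
        print(n,nm,len(p),np.round(p.mean(0),4),r,"z",np.percentile(p[:,2],[5,50,95]))
    # shoulder: white pts in z .085-.1, and foot disc
    for lo,hi in((.088,.1),(.0,.02)):
        m=near&(P[...,2]>lo)&(P[...,2]<hi);q=P[m]
        print(lo,len(q),cv2.minEnclosingCircle(q[:,:2].astype(np.float32)),np.median(q[:,2]))
    V=c["image"]
    cx,cy=proj(c,np.array([.525,.01,.13])).astype(int)
    D[n]=cv2.resize(V[cy-55:cy+55,cx-60:cx+60],None,fx=3.3,fy=3.3*1.3,interpolation=cv2.INTER_CUBIC)
cv2.imwrite("pics/crop0.png",np.hstack(list(D.values())))
```

```text
top org 533 [0.5342 0.0046 0.1629] ((0.5344734191894531, 0.00463566929101944), (0.02302345633506775, 0.08388392627239227), 71.65309143066406) z [0.15968076 0.16287076 0.16608182]
top blue 273 [0.5279 0.0086 0.1296] ((0.5266390442848206, 0.007387418299913406), (0.05393671616911888, 0.04491349682211876), 68.87805938720703) z [0.12633218 0.12962253 0.1327913 ]
0.088 585 ((0.528515100479126, 0.008138831704854965), 0.0458984337747097) 0.09177511494868368
0.0 4017 ((0.5250043272972107, 0.010008508339524269), 0.11004242300987244) 0.002565968566944488
scene org 285 [0.5365 0.0059 0.1613] ((0.5353823304176331, 0.005494702607393265), (0.02963644079864025, 0.08665932714939117), 65.40362548828125) z [0.15777068 0.16150803 0.16450342]
scene blue 259 [0.5339 0.0157 0.1325] ((0.5335214734077454, 0.016998030245304108), (0.03691992163658142, 0.052091941237449646), 55.33771896362305) z [0.12612799 0.12992113 0.14470875]
0.088 239 ((0.5310993790626526, 0.012794511392712593), 0.04027761518955231) 0.09225710625277642
0.0 1540 ((0.5251424908638, 0.009922599419951439), 0.10992414504289627) 0.0027665052093013964
```

View pics/crop0.png

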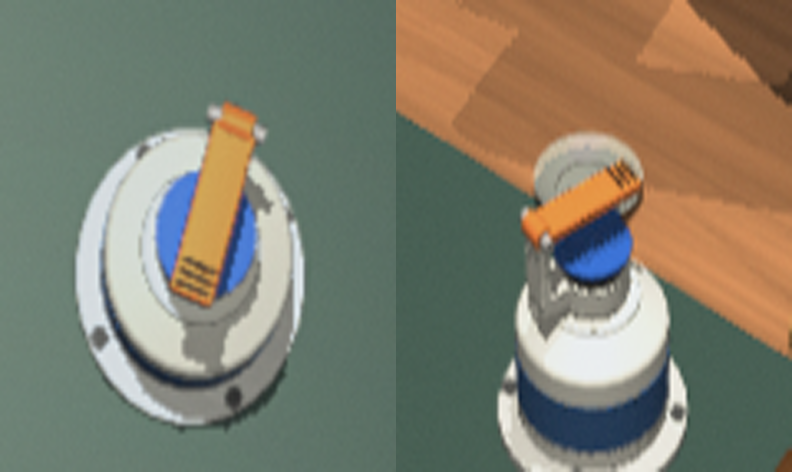

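Candidates (top view): big bottles at (374,122) and (186,406), small bottle at (343,268). I chose the smallest, the middle one. The crop shows its strap closed, with its nose towards the robot and the hinge at the far end. Strap top is about 0.163 m, so h is about 4–5 mm. Next I'll move above it and take two close looks.

```bash
cat >> h.py <<'E'
from scipy.spatial.transform import Rotation as Ro
def q(yaw):  # tool down, tool x along yaw
    return Ro.from_matrix(np.array([[np.cos(yaw),np.sin(yaw),0],[np.sin(yaw),-np.cos(yaw),0],[0,0,-1]])).as_quat()
def look(c,ctr,tag):
    P=cloud(c);hsv=cv2.cvtColor(c["image"],cv2.COLOR_BGR2HSV)
    near=(np.hypot(P[...,0]-ctr[0],P[...,1]-ctr[1])<.13)
    org=(hsv[...,0]>3)&(hsv[...,0]<22)&(hsv[...,1]>130)&near&(P[...,2]>.15)
    p=P[org];r=cv2.minAreaRect(p[:,:2].astype(np.float32));print(tag,"org",len(p),np.round(np.median(p,0),4),r,np.percentile(p[:,2],[5,50,95]))
    blue=(hsv[...,0]>95)&(hsv[...,0]<130)&(hsv[...,1]>110)&near&(P[...,2]>.115)&(P[...,2]<.14)
    if blue.sum()>20: b=P[blue];print(tag,"flange",blue.sum(),np.median(b[:,2]),cv2.minEnclosingCircle(b[:,:2].astype(np.float32)))
    g=(P[...,2]>.078)&(P[...,2]<.104)&near;b=P[g]
    if len(b)>20: print(tag,"shoulder",len(b),cv2.minEnclosingCircle(b[:,:2].astype(np.float32)))
    return P,org
E
python3 - <<'E'
from h import *
y0=-.32
for yw in(y0,y0+np.pi):
    print(yw,inverse_kinematics([.527,.007,.32],q(yw)))
print(Ro.from_quat(current_orientation()).as_matrix().round(2).tolist())
j=[inverse_kinematics([.527,.007,.32],q(w)) for w in(y0,y0+np.pi)]
w=y0 if abs(j[0][5])<abs(j[1][5]) else y0+np.pi
for i,o in enumerate([(-.09,.03),(-.02,-.04)]):
    move_ptp([.527+o[0],.007+o[1],.33],q(w))
    c=capture("wrist");cv2.imwrite(f"pics/w{i}.png",c["image"]);print(-np.array(c["R"]).T@np.array(c["t"]),proj(c,np.array([.527,.007,.16])))
    look(c,(.527,.007),i)
    for n in("tab","cap"):print(n,[(round(d["conf"],2),np.round(d["xy"])) for d in spot_in("wrist",n)])
print(current_clock(),w,current_force())
E
```

```text
-0.32 [-1.17821805e-01  1.75794889e-01  1.52349734e+00 -4.44089210e-16
  1.44230042e+00  1.77297452e+00]
2.8215926535897933 [-1.17821805e-01  1.75794889e-01  1.52349734e+00 -4.44089210e-16
  1.44230042e+00 -1.36861813e+00]
[[0.96, 0.3, 0.0], [0.3, -0.96, 0.0], [0.0, -0.0, -1.0]]
[0.35634437 0.06415147 0.49217731] [313.83754153 314.04725168]
0 org 6599 [0.4339 0.0061 0.4057] ((0.4745912551879883, 0.006723634898662567), (0.11159808933734894, 0.17643234133720398), 53.05204391479492) [0.16248484 0.40566863 0.43515163]
0 flange 580 0.13021747388846194 ((0.525496244430542, 0.008307218551635742), 0.027579855173826218)
0 shoulder 3672 ((0.5247946977615356, 0.007924216799438), 0.054024599492549896)
tab [(0.97, array([314., 318.]))]
cap [(0.87, array([304., 295.]))]
[ 0.42664055 -0.00620901  0.49187364] [362.73759415 227.27600889]
1 org 8966 [ 0.4881 -0.0652  0.406 ] ((0.4935782551765442, -0.02118832617998123), (0.15481147170066833, 0.10577085614204407), 37.829952239990234) [0.16264281 0.40604536 0.49187364]
1 flange 574 0.13029902756354694 ((0.5246776342391968, 0.008143789134919643), 0.02738184668123722)
1 shoulder 4344 ((0.5253896713256836, 0.008003892377018929), 0.054428599774837494)
tab [(0.93, array([364., 230.])), (0.25, array([349., 214.]))]
cap [(0.68, array([389., 475.])), (0.56, array([349., 215.]))]
4.175 2.8215926535897933 [-0.5300264   0.94546244 -0.35793254]
```

View pics/w0.png

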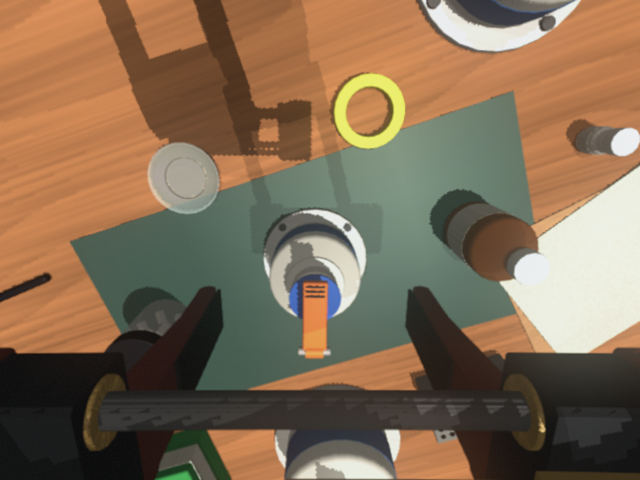

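Run:
```python
from h import *
c=capture("wrist");P=cloud(c);hsv=cv2.cvtColor(c["image"],cv2.COLOR_BGR2HSV)
m=(hsv[...,0]>3)&(hsv[...,0]<22)&(hsv[...,1]>130)&(np.hypot(P[...,0]-.527,P[...,1]-.007)<.09)&(P[...,2]>.15)&(P[...,2]<.18)
p=P[m];r=cv2.minAreaRect(p[:,:2].astype(np.float32));print(r,np.median(p[:,2]))
l=cv2.fitLine(p[:,:2].astype(np.float32),cv2.DIST_L2,0,.01,.01).ravel();yaw=np.arctan2(l[1],l[0])
if l[0]<0: yaw=np.arctan2(-l[1],-l[0])
A=np.array([.5251,.0081]);b=np.array([np.cos(yaw),np.sin(yaw)]);n=np.array([-b[1],b[0]])
pts=(p[:,:2]-A);print("yaw",yaw,"x",np.percentile(pts@b*1e3,[0,2,98,100]),"y",np.percentile(pts@n*1e3,[2,50,98]))
# touch strap top
X=A+b*-10e-3
move_ptp([*X,.20],q(yaw)); print(current_joint_pos())
move_gripper(0.0)
f0=current_force()
hit=servo_line([*X,.157],rate=.02,contact_N=2)
print(hit,current_position(),current_force()-f0)
servo_line([*X,.20],rate=.15); move_gripper(.045); print(current_clock())
```

```text
((0.5334186553955078, 0.005082922056317329), (0.023358769714832306, 0.0840623751282692), 70.94783782958984) 0.1633994674702592
yaw -0.32114697 x [-33.24130715 -32.20959699  47.26487003  50.80789311] y [-11.37971259  -0.62233015  10.71272282]
[-1.12156729e-01  2.61331013e-01  1.71845105e+00 -1.75271573e-05
  1.16153571e+00  1.77940211e+00]
True [0.51545428 0.01131142 0.1623054 ] [-0.68592432 -0.39990192  4.39819949]
11.1917
```

```bash
cat >> h.py <<'E'
yaw=-.321;b=np.array([np.cos(yaw),np.sin(yaw)]);n=np.array([-b[1],b[0]]);A=np.array([.5251,.0081])-.0005*n+.0003*b
def W(x,y,z): return np.array([*(A+b*x+n*y),z])
E
python3 - <<'E'
from h import *
pz=.1585;r=.070
servo_line(W(-.026,0,.20),q(yaw),rate=.15)
print(servo_line(W(-.026,0,pz-.019),rate=.06,contact_N=6))
move_gripper(0.0);print("gap",current_finger_gap(),current_grip_force(),current_force())
for th in np.arange(.15,3.01,.15):
    servo_line(W(.044-r*np.cos(th),0,pz-.019+r*np.sin(th)),rate=.05)
    f=current_force()
    if int(round(th/.15))%3==1: print(round(th,2),np.round(f,1),round(current_finger_gap(),4))
    if np.linalg.norm(f)>25: print("high",th,f);break
print(current_clock(),current_force())
c=capture("scene");x,y=proj(c,W(.04,0,.16)).astype(int)
cv2.imwrite("pics/s1.png",cv2.resize(c["image"][y-75:y+75,x-100:x+100],None,fx=3,fy=3))
E
```

```text
False
gap 0.02338885561389188 30.00362992286682 [0.1963364  2.3192118  2.12559203]
0.15 [-0.4  3.  -1. ] 0.0234
0.6 [-2.5  5.6  0.4] 0.0237
1.05 [-2.8  3.1 -0.9] 0.0236
1.5 [-5.4  3.1  4.6] 0.023
1.95 [-0.2  0.2  0.9] 0.0005
2.4 [ 0.3  0.1 -0.4] 0.0007
2.85 [-0.1 -0.  -0.4] 0.0007
20.2417 [-0.72379263  0.51379587 -0.05767279]
```

View pics/s1.png

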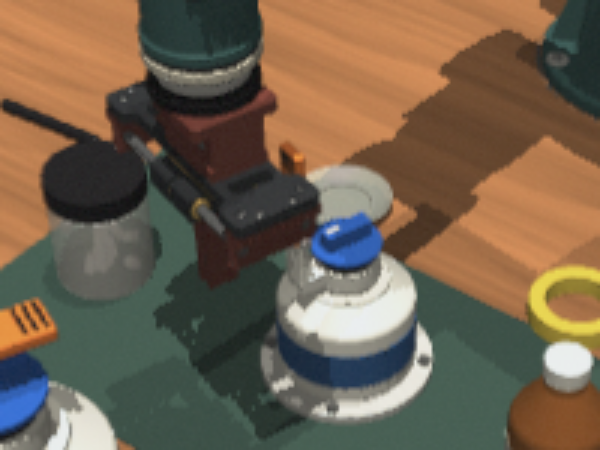

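The strap slipped out of the pinch near upright: the picture shows the orange end standing at about (290,158) beside the gripper, with the cap and wing intact at (347,235). I'll raise the arm, go round, and push the strap over with shut fingers.

Run:
```python
from h import *
pz=.1585;r=.055
p=current_position();print(p)
print("up",servo_line([p[0],p[1],.28],rate=.15,contact_N=5))
c=capture("scene");P=cloud(c);hsv=cv2.cvtColor(c["image"],cv2.COLOR_BGR2HSV)
m=(hsv[...,0]>3)&(hsv[...,0]<22)&(hsv[...,1]>130)&(np.hypot(P[...,0]-.55,P[...,1])<.13)&(P[...,2]>.15)&(P[...,2]<.26)
d=P[m]-W(0,0,0);xx=d[:,:2]@b;print(len(xx),np.c_[xx,d[:,2]][::max(1,len(xx)//12)].round(3).tolist())
servo_line(W(.0,0,.28),rate=.2)
servo_line(W(.0,0,pz+r),rate=.15,contact_N=5)
for th in list(np.arange(1.45,2.9,.2))+[3.0]:
    u=np.array([-np.cos(th),np.sin(th)]);du=np.array([np.sin(th),np.cos(th)])
    k=np.array([.044,pz])+r*u-.004*du
    hit=servo_line(W(k[0]-.010,0,k[1]),rate=.08,contact_N=10)
    print(round(th,2),hit,np.round(current_force(),1))
    if hit:break
print(current_clock())
```

```text
[ 0.63262391 -0.02821943  0.14916761]
up False
239 [[0.044, 0.233], [0.048, 0.234], [0.052, 0.233], [0.045, 0.225], [0.052, 0.214], [0.05, 0.213], [0.049, 0.19], [0.05, 0.193], [0.046, 0.193], [0.048, 0.183], [0.05, 0.171], [0.051, 0.169], [0.048, 0.164]]
1.45 False [-0.7  0.3  0.6]
1.65 False [-0.6  0.4  0.4]
1.85 False [-0.3  0.6  0.4]
2.05 False [-1.  -0.7  0.6]
2.25 False [-0.7 -0.2 -0.2]
2.45 False [0.1 0.  0.6]
2.65 False [ 0.9  0.2 -0.5]
2.85 False [ 0.7 -1.   0.5]
3.0 False [ 0.  -0.2 -0.1]
25.4
```

Run:
```python
from h import *
p=current_position();print(p)
hit=servo_line([p[0],p[1],p[2]-.010],rate=.02,contact_N=4)
print(hit,current_position(),current_force())
servo_line([p[0],p[1],.26],rate=.15)
servo_line(W(.0,0,.26),rate=.2)
c=capture("scene");P=cloud(c);hsv=cv2.cvtColor(c["image"],cv2.COLOR_BGR2HSV)
m=(hsv[...,0]>3)&(hsv[...,0]<22)&(hsv[...,1]>130)&(np.hypot(P[...,0]-.57,P[...,1])<.15)&(P[...,2]>.14)&(P[...,2]<.24)
d=P[m]-W(0,0,0);xx=d[:,:2]@b;print(len(xx),np.c_[xx,d[:,2]][::max(1,len(xx)//14)].round(3).tolist())
x,y=proj(c,W(.04,0,.16)).astype(int)
cv2.imwrite("pics/s2.png",cv2.resize(c["image"][y-75:y+75,x-100:x+100],None,fx=3,fy=3))
print(current_clock())
```

```text
[ 0.60892415 -0.02023457  0.16995637]
True [ 0.60887773 -0.02026375  0.16919997] [-0.90573306 -0.3027863   5.04680461]
300 [[0.044, 0.162], [0.053, 0.161], [0.049, 0.163], [0.052, 0.164], [0.058, 0.162], [0.07, 0.165], [0.086, 0.168], [0.107, 0.168], [0.066, 0.162], [0.093, 0.168], [0.111, 0.171], [0.12, 0.17], [0.123, 0.168], [0.117, 0.167], [0.122, 0.167]]
27.05
```

View pics/s2.png

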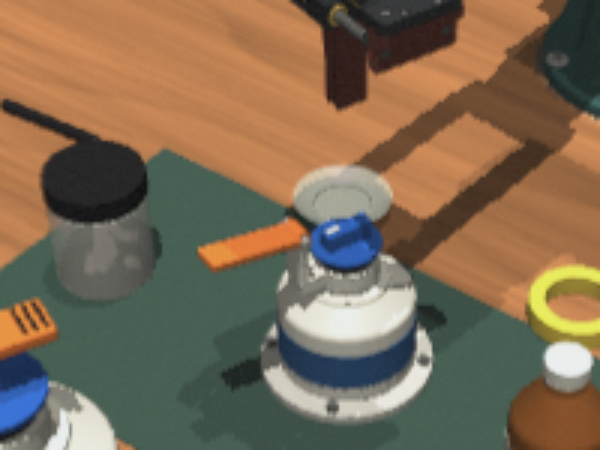

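The strap is folded back against its stop, seen at about (200–305, 245), and the cap is clear. I'll check the wing's centre and direction with the wrist camera, then feel for the flange.

Run:
```python
from h import *
move_gripper(.028)
c=capture("wrist");P=cloud(c);hsv=cv2.cvtColor(c["image"],cv2.COLOR_BGR2HSV)
d=P-W(0,0,0)
bl=(hsv[...,0]>95)&(hsv[...,0]<130)&(hsv[...,1]>100)&(np.hypot(d[...,0],d[...,1])<.045)
for nm,lo,hi in(("flange",.12,.136),("wing",.142,.156)):
    p=d[bl&(P[...,2]>lo)&(P[...,2]<hi)]
    if len(p)>10:
        s=np.c_[p[:,:2]@b,p[:,:2]@n].astype(np.float32)*1e3
        print(nm,len(p),np.median(p[:,2]),cv2.minEnclosingCircle(s),cv2.minAreaRect(s))
p0=current_position();X=W(0,0,.142)
servo_line(W(0,0,.150),q(yaw),rate=.12,contact_N=5);print(current_position(),current_joint_pos()[5])
f0=current_force()
hit=servo_line(W(0,0,.124),rate=.015,contact_N=3)
print(hit,current_position(),current_force()-f0,current_clock())
```

```text
flange 2482 0.13053181251363666 ((0.694528341293335, 0.8667318224906921), 27.473928451538086) ((0.4890155792236328, 0.6098270416259766), (54.03461456298828, 54.15029525756836), 80.81817626953125)
wing 772 0.14641613420066493 ((0.6882038116455078, 1.1710264682769775), 20.463356018066406) ((0.6335086822509766, 0.8955750465393066), (13.936623573303223, 39.30632781982422), 88.30176544189453)
[0.52587656 0.00748185 0.150644  ] 1.774539869554742
True [0.52522528 0.00752655 0.13007669] [-0.93165189  0.58918119  5.34421365] 30.0083
```

```bash
sed -i 's/^def W/A=A+.0005*b+.0008*n\ndef W/' h.py
python3 - <<'E'
from h import *
servo_line(W(0,0,.1310),q(yaw),rate=.03); f0=current_force();print(f0)
move_gripper(0.0);print("gap",current_finger_gap(),current_force()-f0,current_position())
for z in(.1290,.1275,.1260,.1250,.1245):
    servo_line(W(0,0,z),rate=.02);sleep(.1)
    fz=np.mean([current_force()[2] for _ in range(5)])
    print(z,current_position()[2].round(5),round(fz-f0[2],2))
    if fz-f0[2]>13.5:break
print(current_clock())
E
```

```text
[-0.38090581  0.73130589 -0.30012793]
gap 0.013664732893218429 [-0.39836909 -3.81373602  0.04966439] [0.52557446 0.00771251 0.13082429]
0.129 0.12945 7.44
0.1275 0.12813 8.92
0.126 0.12682 10.81
0.125 0.12596 11.28
0.1245 0.12551 12.37
32.3833
```

Run:
```python
from h import *
f0=-.3
j=np.array(inverse_kinematics(W(0,0,.1243),q(yaw)));print(j,current_joint_pos())
t0=current_torque()
for a in list(np.arange(.2,2.41,.2))+[2.5,2.55]:
    k=j.copy();k[5]-=a;goto_joints(k)
    f=current_force();t=current_torque()-t0
    print(round(a,2),np.round(f,1),np.round(t,2),current_position()[2].round(4),round(current_finger_gap(),4),round(j[5]-current_joint_pos()[5],3))
    if f[2]-f0>15 or np.hypot(*f[:2])>15 or abs(t[2])>.6: print("stop");break
print(current_clock())
```

```text
[-1.15901212e-01  3.67956331e-01  1.78143796e+00 -4.44089210e-16
  9.92198361e-01  1.77589512e+00] [-1.16191326e-01  3.66009915e-01  1.78077703e+00 -9.75185862e-04
  9.94926323e-01  1.77591781e+00]
0.2 [-5.2 -3.7 12.7] [-0.15  0.    0.09] 0.1253 0.0139 0.201
0.4 [-6.1 -4.9 12.6] [-0.26  0.11  0.13] 0.1253 0.0139 0.401
0.6 [-5.5 -5.7 11.9] [-0.46  0.07  0.11] 0.1253 0.0139 0.601
0.8 [-5.3 -7.3 12.4] [-0.58  0.09  0.01] 0.1254 0.0141 0.801
1.0 [-4.8 -7.9 11.5] [-0.71  0.01  0.11] 0.1254 0.0139 1.001
1.2 [-3.6 -8.4 12.5] [-0.85  0.04  0.17] 0.1255 0.0135 1.201
1.4 [-4.5 -8.1 11.5] [-0.94 -0.05  0.11] 0.1255 0.0138 1.401
1.6 [-3.5 -8.8 12. ] [-0.96 -0.17  0.06] 0.1256 0.0138 1.601
1.8 [-4.  -8.5 11.7] [-0.95 -0.19  0.16] 0.1257 0.0138 1.801
2.0 [-2.8 -8.1 11.4] [-1.03 -0.24  0.11] 0.1257 0.0138 2.001
2.2 [-2.3 -8.1 12. ] [-0.94 -0.4   0.06] 0.1258 0.0137 2.201
2.4 [-3.2 -7.1 12.2] [-0.92 -0.42  0.08] 0.1258 0.014 2.401
2.5 [-2.2 -8.2 12.1] [-0.83 -0.45 -0.12] 0.1259 0.014 2.5
2.55 [-3.5 -7.4 11.7] [-0.88 -0.59 -0.65] 0.1259 0.0142 2.549
stop
36.5833
```

Run:
```python
from h import *
j=np.array(inverse_kinematics(W(0,0,.1243),q(yaw)))
k=current_joint_pos().copy();k=np.array(k);print(k[5])
k[5]+=.045;goto_joints(k)
move_gripper(.026);print(current_finger_gap(),current_force())
p=current_position();servo_line([p[0],p[1],.138],rate=.04);print(current_force())
servo_line([p[0],p[1],.17],rate=.1)
servo_line([p[0],p[1],.30],rate=.2)
servo_line(W(-.12,0,.32),rate=.2)
c=capture("top");P=cloud(c);hsv=cv2.cvtColor(c["image"],cv2.COLOR_BGR2HSV)
c=capture("scene")
x,y=proj(c,W(.04,0,.16)).astype(int)
cv2.imwrite("pics/s3.png",cv2.resize(c["image"][y-75:y+75,x-100:x+100],None,fx=3,fy=3))
c=capture("wrist");P=cloud(c);hsv=cv2.cvtColor(c["image"],cv2.COLOR_BGR2HSV);d=P-W(0,0,0)
bl=(hsv[...,0]>95)&(hsv[...,0]<130)&(hsv[...,1]>100)&(np.hypot(d[...,0],d[...,1])<.045)
for nm,lo,hi in(("flange",.12,.141),("wing",.144,.162)):
    p=d[bl&(P[...,2]>lo)&(P[...,2]<hi)]
    if len(p)>10:
        s=np.c_[p[:,:2]@b,p[:,:2]@n].astype(np.float32)*1e3
        print(nm,len(p),np.median(p[:,2]),cv2.minAreaRect(s))
print(current_clock())
```

```text
-0.7732910269083948
0.026038655838440432 [2.88823781 5.13055931 8.00865816]
[-0.62508608  0.78504518 -0.33077389]
flange 1105 0.13411703389973387 ((0.8136196136474609, 5.741313934326172), (42.3695182800293, 55.99180221557617), 73.41703033447266)
wing 480 0.1498513362959693 ((-0.5676708221435547, 0.6197433471679688), (14.165674209594727, 40.60734176635742), 52.396522521972656)
39.9333
```

View pics/s3.png

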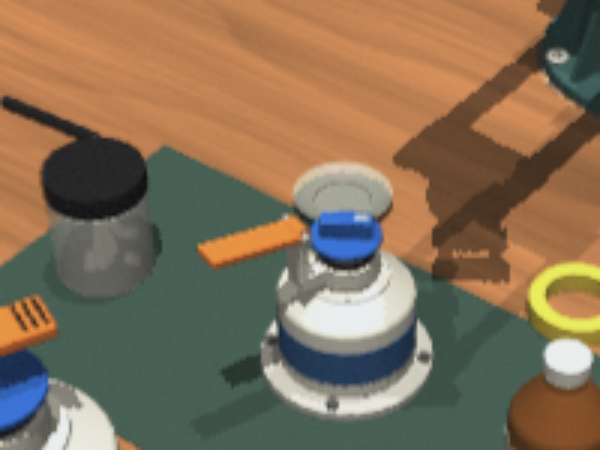

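The picture shows the strap still folded back at about (250,245) and the wing turned. The flange is now at 0.134 m, about 4 mm above its locked height, and the wing stands at 142° (2.49 rad). I'm handing the job in.

```bash
python3 -c "
from bench import *
print(close_job())"
```

```text
the job is handed in; nothing more can be done
None
```

I folded the orange strap back to its stop, then pressed the blue cap with about 12 N and turned it anticlockwise to its stop at 2.5 rad. It sprang up free by about 4 mm on release, nothing else on the bench was touched, and I handed the job in at about 40 s.

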